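# Close up the canister row with the locking rack stop

## Task

Close up the row of canisters in the rack: hold the thumb button on the sliding stop down and slide the stop along its rail, pushing the canisters together snugly against the fixed end panel, then let the button come up so that the stop stays locked there. All three canisters must stay upright in the channel; leave the mug and the salt jar where they are.

Things in the scene. Friction and masses are not known exactly. Their poses are not given: they have to be found in the camera images.
- rack: wooden canister rack fixed to the worktop; origin on the worktop. Its y runs along the rack towards the fixed end panel, x away from the robot, z up. Plank 16 mm thick, x -110..+80, y -210..+210 mm. Channel 72 mm wide centred on x = +30, walls up to z = 36. Flat steel rail along y on the near side at x = -75, z = 34..42, on end blocks 48 mm high
- end_panel (a point): middle of the inner face of the fixed wooden end panel (86 mm high) at the rack's +y end: rack x = +30, y = +190, z = 50 mm. The canisters are to be closed up against it
- stop (a joint): travel of the grey plastic stop along the rail, m: grows towards the end panel (rack +y), limits 0 and 0.145; the row is fully closed up at 0.130. Carriage 56 (x) by 70 (y) mm astride the rail, top at z = 54. Its stop plate, 8 mm thick, crosses the channel, top at z = 80. Slides with about 1 N when unlocked, plus a few N to push canisters; locked by a brake (over 25 N) when its button is up
- release (a joint): thumb button on top of the carriage, m pressed down: 0 up (brake on, stop locked), 0.006 fully down. The brake lets go within the first 0.002; the spring takes about 4.5 N to start and 7 N fully down, and lifts the button when let go
- button_top (a point): middle of the flat top of the black thumb button, moving with it: z = 68 mm when up, 62 fully down; at rack x = -75, 35 mm behind the stop plate's face. Saddle-shaped pad 40 mm (x) by 64 mm along the rail, with an 8 mm high lip across each end along the rail, 56 mm of flat between the lips, open at the sides. Closed fingertips pressing on it carry the stop along
- stop_face (a point): middle of the stop plate's face towards the canisters (+y face), at rack x = +30, y = -132 mm + stop travel, z = 50 mm
- mug: blue mug, 80 mm wide, 88 mm tall, standing on the near side of the rack towards its end panel; origin at the centre of its underside; not to be disturbed
- salt_jar: small glass jar with steel cap, 52 mm wide, 70 mm tall, standing on the near side of the rack, about 0.1 m from the rail; origin at the centre of its underside; not to be disturbed
- canister_a_mid (a point): centre (half-way up) of a loose white canister with wooden lid, 64 x 64 mm and 62 mm tall, 0.2 to 0.45 kg, standing in the rack's channel on the 16 mm plank; the three stand in any order with gaps between them
- canister_b_mid (a point): centre (half-way up) of a loose white canister with wooden lid, 64 x 64 mm and 74 mm tall, 0.2 to 0.45 kg, standing in the rack's channel on the 16 mm plank; the three stand in any order with gaps between them
- canister_c_mid (a point): centre (half-way up) of a loose white canister with wooden lid, 64 x 64 mm and 86 mm tall, 0.2 to 0.45 kg, standing in the rack's channel on the 16 mm plank; the three stand in any order with gaps between them

How it is judged:
By the outcome, as a careful person would: the job done as asked, in the order asked, and still so for the second after the job is handed in, with the robot touching nothing.
It also fails if it takes over 32 s, if anything falls off the work surface, if the arm or the gripper's body presses on something with over 40 N, if the wrist force passes 120 N, or if a joint passes its speed limit or range.

## Robot

A 7-joint arm with a two-finger parallel gripper is mounted at the origin on the work surface. World frame = base frame: x ahead of the robot, y to its left, z up, the work surface at z = 0. Lengths are in m, angles in rad, forces in N, time in s.
With the tool pointing down it reaches from about 0.35 to 0.9 m from the base axis. Payload 19.9 kg.
Tool frame: the origin (TCP) lies between the finger pads; the fingertips stand 14 mm ahead of it and the grasp point (between the pads) lies 5 mm behind it; z points along the fingers, y is the line along which they close (so a half turn about z gives the same grasp; the last joint's range is limited). The gripper opens to 94 mm and grips with 3 to 60 N. Pads are 16 mm wide; open, the fingers measure 119 mm over their backs; the gripper's body (75 mm by 177 mm) begins 78 mm behind the grasp point.
Start: joints at [1.282, 0.417, -0.01, 1.614, 0.005, 1.111, -0.053], TCP at [0.153, -0.606, 0.219] pointing down, gripper open.
Joint ranges: [-2.81, 2.81], [-0.39, 2.02], [-1.27, 1.25], [0.06, 2.57], [-1.19, 4.33], [0.19, 2], [-2.82, 2.82]. Speed limits (rad/s): [1.89, 1.89, 2.39, 2.39, 3.01, 3.01, 3.01].

## Interface

Orientations are given as a unit quaternion [w, x, y, z].
In Python, from cell import read_state, viewer, arm gives the robot as it stands.
- The arm moves only by the tool play_rows, never from a script. Its argument "targets" is a list of rows, each an object of numbers: "tx", "ty", "tz": the shift along the tool's x, y, z in m; "roll": the turn about the tool's z in rad; "hand": the opening, from 0 (shut) to 1 (fully open). In form: [{"tx": .., "ty": .., "tz": .., "roll": .., "hand": ..}, ...]. A call has 1 to 10 rows; each row shifts and turns the commanded pose from where the row before left it, along the tool's axes as they then stand; what a row does not reach is not made up. A row lasts 1/12 s, in which the tool goes at most 41.7 mm and 7.16 degrees, less where a joint would pass 70% of its speed; a pose out of reach is approached as far as the arm can. A call with a gripper value outside its range is refused whole. The fingers move at their own pace and stop on an object; "grip_force" is the grip in N (left out, the last holds). Time passes only in rows, so rows that do not move let the fingers close. It gives the time, the measured TCP pose, the force, the opening and the grip force at its end, in the units of the state.
- read_state(): the state, without advancing time (a new reading comes with each control period).
- viewer.camera(name): name is "scene" or "top" or "wrist"; returns (picture, depth): 420x560x3 uint8, blue, green, red; 420x560 float32, m along the optical axis (not along the pixel's ray), 0 where there is no reading.
- viewer.camera_params(name): a dict with "fx", "fy", "cx", "cy" (pixels), "k1" (the pictures are not rectified: a ray, as slopes to the right and down, at radius r is drawn at 1 + k1 r^2 times it, then the intrinsics apply), "world_to_cam" (4x4, takes a point from world to camera coordinates). Camera axes: x right, y up, looking along -z (the intrinsics and any distortion apply to the point x, -y, -z); pixel columns grow to the right and rows downward; lengths in m; the calibration is good to about 2 mm. A picture is of the moment at which its call begins: read the wrist's pose just before it. camera_params takes no time and is no camera call; for the wrist camera it gives the pose at the moment of the call.
- arm.hand_in(): hands the job in; it is judged then, once.
The state is a dict: "t": time; "joint_pos": joint angles; "joint_velocities": joint speeds; "effort": joint torques, N m; "eef_pos": TCP position; "eef_rot": TCP orientation; "ft_force": force on the tool from outside, world axes, zero at the start; "wrist_torque": the same for the moment, N m; "width": opening from 0.0 (shut) to 1.0 (fully open); "grip_force": force on a finger pad.
Only numpy, scipy, OpenCV 4.12 (cv2) and the standard library are available. Lean on these libraries where they do the work, as an engineer would, in place of code of your own. Each camera call takes 0.05 s, during which the arm holds its last target. There are 200 camera calls.

## Working session

There is one attempt and no reset: what is moved stays moved. The work goes in short steps, Python scripts to look and compute and a tool call to move; the robot and the scene stay as the last step left them, time stands still between calls to the robot, and variables do not carry over. Pictures are saved under pics/ and viewed, at most 10 in all, crops included, and the job is handed in when it is done.

Besides the shell and the picture viewer there is one more tool, called as name([rows], argument=value, ...), one row to a line, values as JSON. play_rows: Moves the arm, as the interface text tells. Its arguments: {"type":"object","properties":{"targets":{"type":"array"},"grip_force":{"type":"number"}},"required":["targets"]}

```bash
mkdir -p pics
cat > h.py <<'E'
import numpy as np, cv2
from cell import read_state, viewer, arm
def grab(n):
    p=viewer.camera_params(n); im,d=viewer.camera(n); return im,d,p
def pts(d,p):
    """world points for every pixel from depth"""
    h,w=d.shape; u,v=np.meshgrid(np.arange(w),np.arange(h))
    K=np.array([[p['fx'],0,p['cx']],[0,p['fy'],p['cy']],[0,0,1.]])
    s=cv2.undistortPoints(np.stack([u,v],-1).reshape(-1,1,2).astype(np.float64),K,np.array([p['k1'],0,0,0.])).reshape(h,w,2)
    c=np.stack([s[...,0]*d,-s[...,1]*d,-d,np.ones_like(d)],-1)
    return (c@np.linalg.inv(p['world_to_cam']).T)[...,:3]
E
python3 - <<'E'
from h import *
for n in('top','scene'):
    im,d,p=grab(n); cv2.imwrite(f'pics/{n}0.png',im); np.savez(f'{n}0.npz',im=im,P=pts(d,p),d=d)
    print(n,p['fx'],p['k1'],np.linalg.inv(p['world_to_cam'])[:3,3])
s=read_state();print(s)
E
```

```text
top 382.69328247828014 -0.05588363780716241 [0.39951999 0.08404876 0.82791337]
scene 413.9545898326764 -0.12881881904750048 [1.01375882 0.01778569 0.6214224 ]
{'t': 0.1, 'joint_pos': array([ 1.2825126 ,  0.41790525, -0.01028957,  1.61405351,  0.00468606,
        1.11074491, -0.05298411]), 'joint_velocities': array([-0.00100419, -0.00164766, -0.00052007, -0.00229182, -0.0009895 ,
        0.00212268,  0.00098006]), 'effort': array([ 1.81496231e-03, -8.52574968e+01,  6.40012901e-01, -4.26695788e+01,
       -4.88960452e-02,  1.62356434e-02,  1.22341230e-04]), 'eef_pos': array([ 0.15259049, -0.60576806,  0.21891897]), 'eef_rot': array([-5.33277220e-04,  9.92396414e-01,  1.23081525e-01, -1.05536730e-04]), 'ft_force': array([-0.29690665,  0.03606822,  0.32449604]), 'wrist_torque': array([-0.0013312 ,  0.03050241, -0.0126194 ]), 'grip_force': 0.0, 'width': 1.0008391591114507}
```

View pics/top0.png

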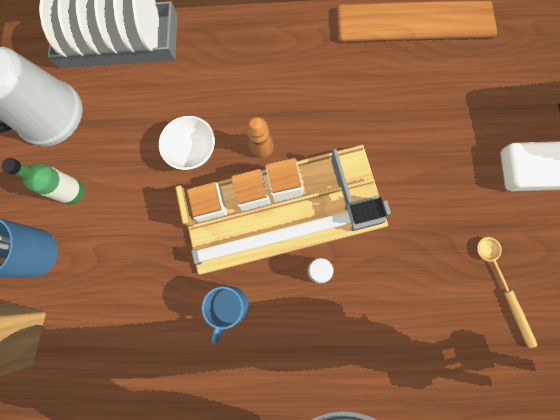

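View pics/scene0.png

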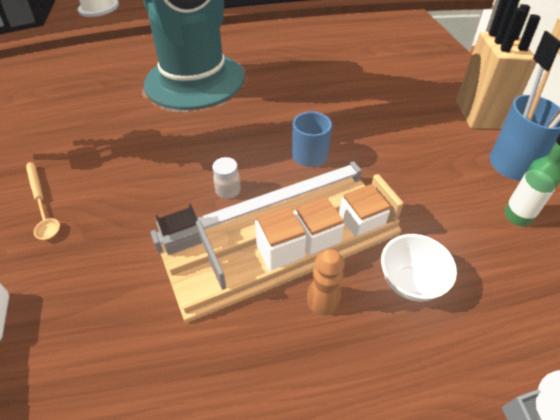

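The top view shows the button pad near (368,212), the rail running from (350,218) to (198,256), and the end panel at (185,205). The canisters are at (207,198), (250,187) and (284,176), the mug at (224,307) and the jar at (320,270).

Run:
```python
from h import *
z=np.load('top0.npz');im,P=z['im'].astype(int),z['P']
u,v=np.meshgrid(np.arange(560),np.arange(420))
mx,mn=im.max(2),im.min(2)
rail=(mn>140)&(mx-mn<40)&(P[...,2]>.03)&(P[...,2]<.05)&(u>195)&(u<360)&(v>200)&(v<265)
q=P[rail];print('rail',len(q),q.mean(0),np.ptp(q,0))
vx,vy,x0,y0=cv2.fitLine(q[:,:2].astype(np.float32),cv2.DIST_HUBER,0,.01,.01).ravel()
e=np.array([vx,vy])*np.sign(vy);n=np.array([e[1],-e[0]])
print('dir',e,'yaw',np.arctan2(-e[0],e[1]))
def fr(q):return np.c_[(q[:,:2]-[x0,y0])@n,(q[:,:2]-[x0,y0])@e,q[:,2]]
b=(mx<50)&(P[...,2]>.05)&(P[...,2]<.09)&(u>340)&(u<395)&(v>190)&(v<235)
q=P[b];f=fr(q);lo,hi=np.percentile(f,[2,98],0);print('button',len(q),np.median(q,0),lo,hi)
c=(lo+hi)/2; print('button centre', np.array([x0,y0])+c[0]*n+c[1]*e)
s=(P[...,2]>.074)&(P[...,2]<.088)&(u>325)&(u<362)&(v>145)&(v<215)&(mx-mn<40)
f=fr(P[s]);print('plate',len(f),np.percentile(f,[2,50,98],0))
w=(P[...,2]>.07)&(u>170)&(u<200)&(v>180)&(v<230)
f=fr(P[w]);print('panel',len(f),np.percentile(f,[2,50,98],0))
for nm,m in(('mug',(u>190)&(u<255)&(v>280)&(v<345)&(P[...,2]>.05)),('jar',(u>300)&(u<340)&(v>255)&(v<290)&(P[...,2]>.04))):
    f=fr(P[m]);print(nm,P[m].mean(0),np.percentile(f,[2,98],0))
cl=(im[...,2]-im[...,0]>50)&(P[...,2]>.07)&(u>185)&(u<305)&(v>150)&(v<225)
nl,L,st,ce=cv2.connectedComponentsWithStats(cl.astype(np.uint8))
for i in range(1,nl):
    if st[i,4]>200: f=fr(P[L==i]);print('can',ce[i],np.percentile(f,[2,50,98],0).round(3).tolist())
print('rail pt',x0,y0)
```

```text
rail 1986 [0.50142263 0.139484   0.04177667] [0.12779109 0.31960225 0.0195037 ]
dir [-0.23558314  0.9718542 ] yaw 0.23781855
button 107 [ 0.54631313 -0.08437474  0.06919594] [-0.02015121 -0.21033948  0.06635162] [ 0.01392911 -0.1491514   0.07767191]
button centre [ 0.54183849 -0.05887118]
plate 244 [[ 0.00027298 -0.1542548   0.07435055]
 [ 0.07118312 -0.15034205  0.07911326]
 [ 0.13289621 -0.14662258  0.08204576]]
panel 581 [[0.06623223 0.13602248 0.07213466]
 [0.10667925 0.16131318 0.07902316]
 [0.14172374 0.18173886 0.08892562]]
mug [0.35122567 0.23059863 0.09620102] [[-0.17073081 -0.00732026  0.05242271]
 [-0.07552998  0.18044087  0.82791337]]
jar [0.42570357 0.03998794 0.07972721] [[-0.11392162 -0.07894976  0.04109045]
 [-0.07056495 -0.03430936  0.07308158]]
can [283.31104034 175.06794055] [[0.075, -0.066, 0.089], [0.103, -0.036, 0.102], [0.134, -0.007, 0.104]]
can [248.4673913 186.2576087] [[0.075, 0.007, 0.078], [0.103, 0.036, 0.09], [0.133, 0.066, 0.093]]
can [203.91428571 199.02857143] [[0.076, 0.103, 0.073], [0.105, 0.131, 0.078], [0.135, 0.16, 0.081]]
rail pt 0.502517 0.11654809
```

play_rows([
  {"tx": 0.0257, "ty": -0.0217, "hand": 0},
  {"tx": 0.0257, "ty": -0.0217, "hand": 0},
  {"tx": 0.0257, "ty": -0.0217, "hand": 0},
  {"tx": 0.0257, "ty": -0.0217, "hand": 0},
  {"tx": 0.0257, "ty": -0.0217, "hand": 0},
  {"tx": 0.0257, "ty": -0.0217, "hand": 0},
  {"tx": 0.0257, "ty": -0.0217, "hand": 0},
  {"tx": 0.0257, "ty": -0.0217, "hand": 0},
  {"tx": 0.0257, "ty": -0.0217, "hand": 0},
  {"tx": 0.0257, "ty": -0.0217, "hand": 0},
], grip_force=10)

```text
$.targets[0]: bad value
```

play_rows([
  {"tx": 0.0257, "ty": -0.0217, "hand": 0},
  {"tx": 0.0257, "ty": -0.0217, "hand": 0},
  {"tx": 0.0257, "ty": -0.0217, "hand": 0},
  {"tx": 0.0257, "ty": -0.0217, "hand": 0},
  {"tx": 0.0257, "ty": -0.0217, "hand": 0},
  {"tx": 0.0257, "ty": -0.0217, "hand": 0},
  {"tx": 0.0257, "ty": -0.0217, "hand": 0},
  {"tx": 0.0257, "ty": -0.0217, "hand": 0},
  {"tx": 0.0257, "ty": -0.0217, "hand": 0},
  {"tx": 0.0, "ty": 0, "hand": 0},
])

```text
$.targets[0]: bad value
```

play_rows([
  {"tx": 0.0257, "ty": -0.0217, "tz": 0, "roll": 0, "hand": 0},
  {"tx": 0.0257, "ty": -0.0217, "tz": 0, "roll": 0, "hand": 0},
  {"tx": 0.0257, "ty": -0.0217, "tz": 0, "roll": 0, "hand": 0},
  {"tx": 0.0257, "ty": -0.0217, "tz": 0, "roll": 0, "hand": 0},
  {"tx": 0.0257, "ty": -0.0217, "tz": 0, "roll": 0, "hand": 0},
  {"tx": 0.0257, "ty": -0.0217, "tz": 0, "roll": 0, "hand": 0},
  {"tx": 0.0257, "ty": -0.0217, "tz": 0, "roll": 0, "hand": 0},
  {"tx": 0.0257, "ty": -0.0217, "tz": 0, "roll": 0, "hand": 0},
  {"tx": 0.0257, "ty": -0.0217, "tz": 0, "roll": 0, "hand": 0},
  {"tx": 0.0257, "ty": -0.0217, "tz": 0, "roll": 0, "hand": 0},
], grip_force=10)

```text
t: 0.93
eef_pos: [0.3494, -0.3313, 0.2194]
eef_rot: [-0.0, 0.992, 0.123, -0.0]
ft_force: [1.3, -0.3, 0.4]
width: 0.33
grip_force: 0.0
```

play_rows([
  {"tx": 0.0257, "ty": -0.0217, "tz": 0, "roll": 0, "hand": 0},
  {"tx": 0.0257, "ty": -0.0217, "tz": 0, "roll": 0, "hand": 0},
  {"tx": 0.0257, "ty": -0.0217, "tz": 0, "roll": 0, "hand": 0},
  {"tx": 0.0257, "ty": -0.0217, "tz": 0, "roll": 0, "hand": 0},
  {"tx": 0.0257, "ty": -0.0217, "tz": 0, "roll": 0, "hand": 0},
  {"tx": 0.0257, "ty": -0.0217, "tz": 0, "roll": 0, "hand": 0},
  {"tx": 0.0257, "ty": -0.0217, "tz": 0, "roll": 0, "hand": 0},
  {"tx": 0.0257, "ty": -0.0217, "tz": 0.01, "roll": 0, "hand": 0},
  {"tx": 0.0257, "ty": -0.0217, "tz": 0.01, "roll": 0, "hand": 0},
  {"tx": 0.0257, "ty": -0.0217, "tz": 0.01, "roll": -0.009, "hand": 0},
])

```text
t: 1.77
eef_pos: [0.5457, -0.0582, 0.189]
eef_rot: [0.0, 0.992, 0.127, 0.0]
ft_force: [0.8, -0.8, 0.2]
width: 0.001
grip_force: 0.0
```

play_rows([
  {"tx": 0, "ty": 0, "tz": 0.025, "roll": 0, "hand": 0},
  {"tx": 0, "ty": 0, "tz": 0.025, "roll": 0, "hand": 0},
  {"tx": 0, "ty": 0, "tz": 0.02, "roll": 0, "hand": 0},
  {"tx": 0, "ty": 0, "tz": 0, "roll": 0, "hand": 0},
])

```text
t: 2.1
eef_pos: [0.543, -0.0593, 0.1158]
eef_rot: [-0.001, 0.992, 0.128, -0.003]
ft_force: [-0.7, -0.3, -1.1]
width: 0.005
grip_force: 0.0
```

Run:
```python
from h import *
print(read_state()['eef_pos'],read_state()['eef_rot'],read_state()['width'])
im,d,p=grab('scene');cv2.imwrite('pics/s1.png',cv2.resize(im[130:310,110:420],None,fx=2.5,fy=2.5))
```

```text
[ 0.54295165 -0.05934163  0.11579193] [-8.46633006e-04  9.91805045e-01  1.27728403e-01 -2.73713068e-03] 0.004621656608031481
```

View pics/s1.png

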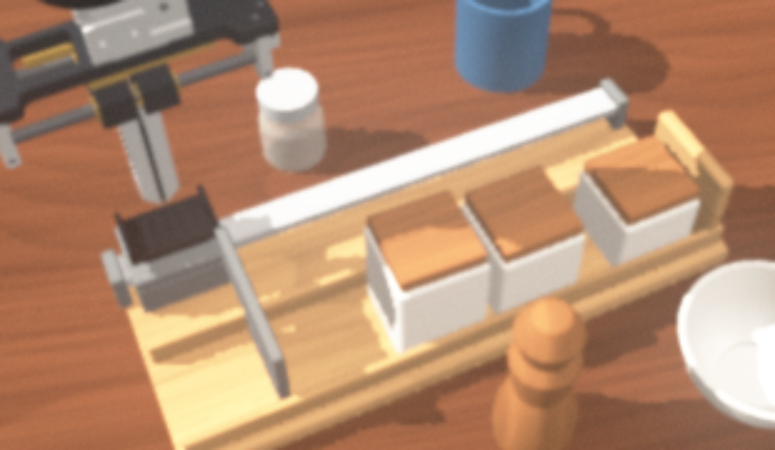

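The fingers are closed and centred above the pad (tip at about (155,195) in the crop, pad at (165,225)). I'll lower slowly and press.

play_rows([
  {"tx": 0.001, "ty": 0, "tz": 0.012, "roll": 0.018, "hand": 0},
  {"tx": 0.001, "ty": 0, "tz": 0.012, "roll": 0, "hand": 0},
  {"tx": 0, "ty": 0, "tz": 0.006, "roll": 0, "hand": 0},
  {"tx": 0, "ty": 0, "tz": 0.003, "roll": 0, "hand": 0},
  {"tx": 0, "ty": 0, "tz": 0.003, "roll": 0, "hand": 0},
  {"tx": 0, "ty": 0, "tz": 0, "roll": 0, "hand": 0},
])

```text
t: 2.65
eef_pos: [0.5469, -0.0591, 0.0832]
eef_rot: [-0.0, 0.993, 0.119, -0.0]
ft_force: [-0.1, -0.1, 0.4]
width: 0.006
grip_force: 0.0
```

play_rows([
  {"tx": 0, "ty": 0, "tz": 0.002, "roll": 0, "hand": 0},
  {"tx": 0, "ty": 0, "tz": 0.002, "roll": 0, "hand": 0},
  {"tx": 0, "ty": 0, "tz": 0, "roll": 0, "hand": 0},
])

```text
t: 2.9
eef_pos: [0.5473, -0.0591, 0.0796]
eef_rot: [0.0, 0.993, 0.119, 0.0]
ft_force: [-0.1, -0.3, 4.2]
width: 0.005
grip_force: 2.1
```

play_rows([
  {"tx": 0, "ty": 0, "tz": 0.003, "roll": 0, "hand": 0},
  {"tx": 0, "ty": 0, "tz": 0.003, "roll": 0, "hand": 0},
  {"tx": 0, "ty": 0, "tz": 0, "roll": 0, "hand": 0},
])

```text
t: 3.15
eef_pos: [0.548, -0.0597, 0.0757]
eef_rot: [0.001, 0.993, 0.118, 0.001]
ft_force: [-12.5, -2.4, 41.9]
width: 0.005
grip_force: 20.9
```

play_rows([
  {"tx": 0, "ty": 0, "tz": -0.002, "roll": 0, "hand": 0},
  {"tx": 0, "ty": 0, "tz": 0, "roll": 0, "hand": 0},
])

```text
t: 3.32
eef_pos: [0.5474, -0.0595, 0.0764]
eef_rot: [0.0, 0.993, 0.118, 0.0]
ft_force: [-2.0, -2.4, 6.2]
width: 0.006
grip_force: 3.0
```

play_rows([
  {"tx": 0, "ty": -0.002, "tz": 0.0004, "roll": 0, "hand": 0},
  {"tx": 0, "ty": -0.004, "tz": 0, "roll": 0, "hand": 0},
  {"tx": 0, "ty": -0.005, "tz": 0, "roll": 0, "hand": 0},
  {"tx": 0, "ty": -0.005, "tz": 0, "roll": 0, "hand": 0},
  {"tx": 0, "ty": -0.005, "tz": 0, "roll": 0, "hand": 0},
  {"tx": 0, "ty": -0.005, "tz": 0, "roll": 0, "hand": 0},
])

```text
t: 3.82
eef_pos: [0.5416, -0.0341, 0.0761]
eef_rot: [0.0, 0.993, 0.118, 0.001]
ft_force: [-2.7, -2.2, 15.0]
width: 0.001
grip_force: 7.9
```

Run:
```python
from h import *
print(read_state()['ft_force'])
im,d,p=grab('scene');cv2.imwrite('pics/s2.png',cv2.resize(im[130:310,110:420],None,fx=2.5,fy=2.5))
```

```text
[-2.71809057 -2.1807798  15.00474305]
```

View pics/s2.png

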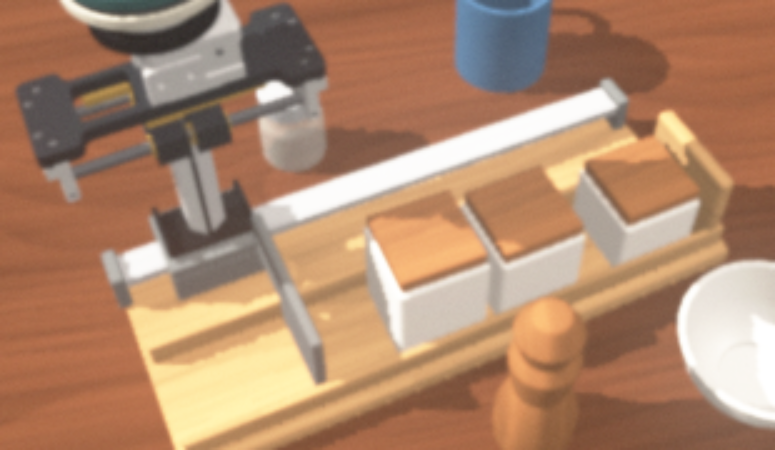

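The stop moves with the fingers (plate now at about (290,290) in the crop). I'll keep sliding.

play_rows([
  {"tx": 0, "ty": -0.006, "tz": 0, "roll": 0, "hand": 0},
  {"tx": 0, "ty": -0.006, "tz": 0, "roll": 0, "hand": 0},
  {"tx": 0, "ty": -0.006, "tz": 0, "roll": 0, "hand": 0},
  {"tx": 0, "ty": -0.006, "tz": 0, "roll": 0, "hand": 0},
  {"tx": 0, "ty": -0.006, "tz": 0, "roll": 0, "hand": 0},
  {"tx": 0, "ty": -0.006, "tz": 0, "roll": 0, "hand": 0},
  {"tx": 0, "ty": -0.005, "tz": 0, "roll": 0, "hand": 0},
  {"tx": 0, "ty": -0.004, "tz": 0, "roll": 0, "hand": 0},
])

```text
t: 4.53
eef_pos: [0.5312, 0.0101, 0.0761]
eef_rot: [0.0, 0.993, 0.119, 0.001]
ft_force: [-1.5, -1.4, 14.1]
width: 0.009
grip_force: 7.2
```

play_rows([
  {"tx": 0, "ty": -0.004, "tz": 0, "roll": 0, "hand": 0},
  {"tx": 0, "ty": -0.004, "tz": 0, "roll": 0, "hand": 0},
  {"tx": 0, "ty": -0.004, "tz": 0, "roll": 0, "hand": 0},
  {"tx": 0, "ty": -0.004, "tz": 0, "roll": 0, "hand": 0},
  {"tx": 0, "ty": -0.004, "tz": 0, "roll": 0, "hand": 0},
])

```text
t: 4.95
eef_pos: [0.5268, 0.0288, 0.0762]
eef_rot: [0.001, 0.993, 0.118, 0.001]
ft_force: [0.6, -6.4, 12.7]
width: 0.005
grip_force: 6.6
```

play_rows([
  {"tx": 0, "ty": -0.004, "tz": 0.0001, "roll": 0, "hand": 0},
  {"tx": 0, "ty": -0.004, "tz": 0, "roll": 0, "hand": 0},
  {"tx": 0, "ty": -0.004, "tz": 0, "roll": 0, "hand": 0},
  {"tx": 0, "ty": -0.004, "tz": 0, "roll": 0, "hand": 0},
  {"tx": 0, "ty": -0.004, "tz": 0, "roll": 0, "hand": 0},
  {"tx": 0, "ty": -0.004, "tz": 0, "roll": 0, "hand": 0},
])

```text
t: 5.45
eef_pos: [0.5214, 0.0519, 0.0761]
eef_rot: [0.001, 0.993, 0.118, 0.001]
ft_force: [2.1, -7.0, 13.8]
width: 0.004
grip_force: 7.1
```

Run:
```python
from h import *
s=read_state();print(s['ft_force'],s['eef_pos'])
im,d,p=grab('scene');cv2.imwrite('pics/s3.png',cv2.resize(im[130:310,110:420],None,fx=2.5,fy=2.5))
```

```text
[ 2.1279044  -7.02404355 13.82407708] [0.52136273 0.05189476 0.07613665]
```

View pics/s3.png

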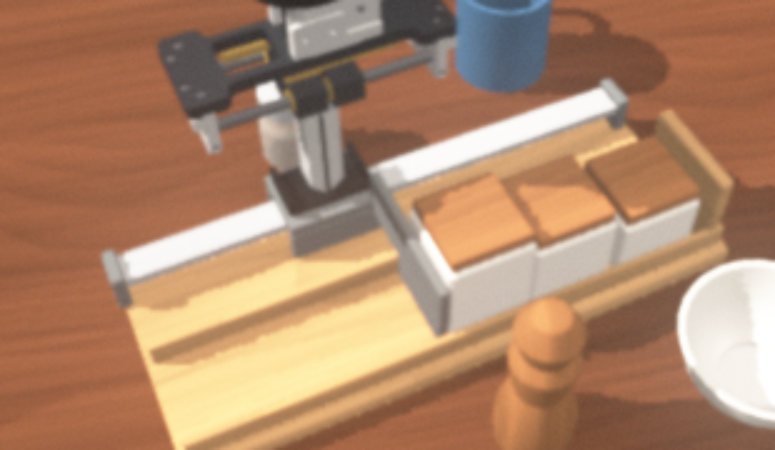

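The row is upright with the canisters touching or nearly so; a small gap remains before the panel (about (690,160)).

play_rows([
  {"tx": 0, "ty": -0.003, "tz": 0, "roll": 0, "hand": 0},
  {"tx": 0, "ty": -0.003, "tz": 0, "roll": 0, "hand": 0},
  {"tx": 0, "ty": -0.003, "tz": 0, "roll": 0, "hand": 0},
  {"tx": 0, "ty": -0.002, "tz": 0, "roll": 0, "hand": 0},
])

```text
t: 5.83
eef_pos: [0.5189, 0.0625, 0.0762]
eef_rot: [0.001, 0.993, 0.118, 0.001]
ft_force: [3.0, -7.1, 14.4]
width: 0.001
grip_force: 6.9
```

play_rows([
  {"tx": 0, "ty": -0.0015, "tz": 0, "roll": 0, "hand": 0},
  {"tx": 0, "ty": -0.0015, "tz": 0, "roll": 0, "hand": 0},
])

```text
t: 6.0
eef_pos: [0.5182, 0.0653, 0.0762]
eef_rot: [0.001, 0.993, 0.118, 0.002]
ft_force: [3.4, -9.9, 13.1]
width: 0.005
grip_force: 6.8
```

play_rows([
  {"tx": 0, "ty": -0.0015, "tz": 0, "roll": 0, "hand": 0},
  {"tx": 0, "ty": 0, "tz": 0, "roll": 0, "hand": 0},
])

```text
t: 6.17
eef_pos: [0.5179, 0.0664, 0.0761]
eef_rot: [0.001, 0.993, 0.118, 0.001]
ft_force: [3.1, -8.5, 14.5]
width: 0.005
grip_force: 7.1
```

Run:
```python
from h import *
s=read_state();print(s['ft_force'],s['eef_pos'])
im,d,p=grab('scene');cv2.imwrite('pics/s4.png',cv2.resize(im[160:300,230:420],None,fx=4,fy=4,interpolation=cv2.INTER_CUBIC))
```

```text
[ 3.08451095 -8.48358279 14.52963688] [0.51786374 0.06642629 0.07614635]
```

View pics/s4.png

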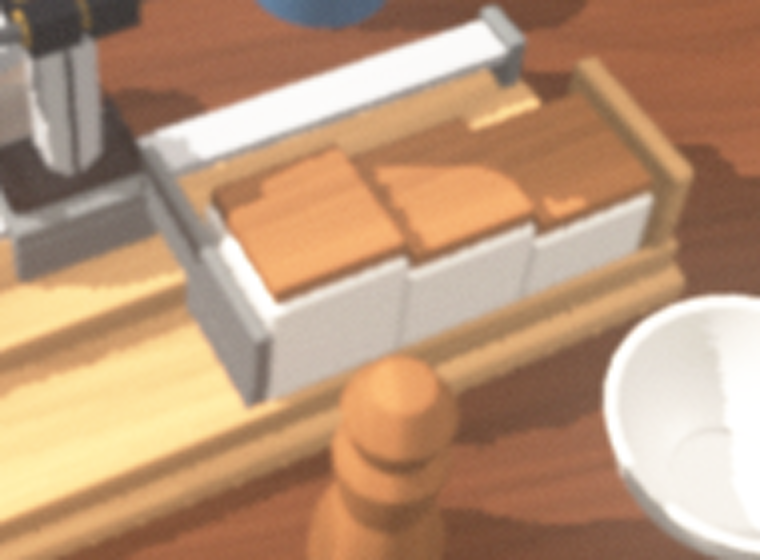

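Nearly closed, with the third canister at the panel around (650,200). I'll push in small steps until the force rises.

play_rows([
  {"tx": 0, "ty": -0.0015, "tz": 0, "roll": 0, "hand": 0},
  {"tx": 0, "ty": 0, "tz": 0, "roll": 0, "hand": 0},
])

```text
t: 6.38
eef_pos: [0.5175, 0.0676, 0.0761]
eef_rot: [0.001, 0.993, 0.118, 0.001]
ft_force: [2.2, -10.5, 14.3]
width: 0.002
grip_force: 7.2
```

play_rows([
  {"tx": 0, "ty": -0.001, "tz": 0, "roll": 0, "hand": 0},
  {"tx": 0, "ty": 0, "tz": 0, "roll": 0, "hand": 0},
])

```text
t: 6.55
eef_pos: [0.5173, 0.0685, 0.0761]
eef_rot: [0.001, 0.993, 0.118, 0.001]
ft_force: [1.9, -10.2, 14.4]
width: 0.005
grip_force: 7.3
```

```bash
cat > m.py <<'E'
from h import *
im,d,p=grab('scene');P=pts(d,p)
o=np.array([.502517,.116548]);e=np.array([-.23558,.97185]);n=np.array([e[1],-e[0]])
X=(P[...,:2]-o)@n;Y=(P[...,:2]-o)@e;Z=P[...,2];I=im.astype(int)
def r(m):return np.percentile(Y[m],[3,50,97]).round(4),m.sum()
sat=I.max(2)-I.min(2)
print('plate top',r((X>.07)&(X<.14)&(Z>.0765)&(Z<.083)&(Y>-.08)&(Y<-.005)&(sat<40)))
print('panel top',r((X>.07)&(X<.14)&(Z>.0835)&(Z<.09)&(Y>.165)&(Y<.2)))
for z0,y0,y1 in((.102,-.02,.07),(.09,.05,.13),(.078,.11,.175)):print('lid',r((X>.085)&(X<.125)&(abs(Z-z0)<.004)&(Y>y0)&(Y<y1)&(sat>40)))
print('button', r((abs(X)<.025)&(Z>.055)&(Z<.08)&(I.max(2)<60)&(Y<0)))
cv2.imwrite('pics/s5.png',cv2.resize(im[150:270,200:410],None,fx=3.8,fy=3.8,interpolation=cv2.INTER_CUBIC))
E
python3 m.py
```

```text
plate top (array([-0.0279, -0.0237, -0.0168]), np.int64(213))
panel top (array([0.171 , 0.1765, 0.1828]), np.int64(178))
lid (array([-0.0171,  0.0105,  0.0397]), np.int64(700))
lid (array([0.0515, 0.0763, 0.1028]), np.int64(564))
lid (array([0.1136, 0.1426, 0.1726]), np.int64(593))Traceback (most recent call last):
  File "m.py", line 10, in <module>
    print('button', r((abs(X)<.025)&(Z>.055)&(Z<.08)&(I.max(2)<60)&(Y<0)))
                    ~^^^^^^^^^^^^^^^^^^^^^^^^^^^^^^^^^^^^^^^^^^^^^^^^^^^^
  File "m.py", line 5, in r
    def r(m):return np.percentile(Y[m],[3,50,97]).round(4),m.sum()
                    ~~~~~~~~~~~~~^^^^^^^^^^^^^^^^
    return _quantile_unchecked(
        a, q, axis, out, overwrite_input, method, keepdims, weights)
    return _ureduce(a,
                    func=_quantile_ureduce_func,
    ...<5 lines>...
                    overwrite_input=overwrite_input,
                    method=method)
    r = func(a, **kwargs)
    result = _quantile(arr,
                       quantiles=q,
    ...<2 lines>...
                       out=out,
                       weights=wgt)
    slices_having_nans = np.isnan(arr[-1, ...])
                                  ~~~^^^^^^^^^
IndexError: index -1 is out of bounds for axis 0 with size 0
```

```bash
sed -i '/button/d' m.py; python3 m.py
```

```text
plate top (array([-0.0278, -0.0234, -0.0154]), np.int64(213))
panel top (array([0.1711, 0.1767, 0.1827]), np.int64(177))
lid (array([-0.0172,  0.0101,  0.0395]), np.int64(695))
lid (array([0.0516, 0.0766, 0.1028]), np.int64(569))
lid (array([0.1134, 0.1423, 0.1726]), np.int64(582))
```

play_rows([
  {"tx": 0, "ty": -0.001, "tz": 0.0004, "roll": 0, "hand": 0},
  {"tx": 0, "ty": -0.001, "tz": 0, "roll": 0, "hand": 0},
  {"tx": 0, "ty": -0.001, "tz": 0, "roll": 0, "hand": 0},
  {"tx": 0, "ty": 0, "tz": 0, "roll": 0, "hand": 0},
])

```text
t: 6.98
eef_pos: [0.5169, 0.0708, 0.076]
eef_rot: [0.001, 0.993, 0.118, 0.002]
ft_force: [1.9, -14.1, 20.5]
width: 0.008
grip_force: 10.1
```

```bash
cp pics/s5.png pics/s5a.png; python3 m.py; python3 -c "
import cv2,numpy as np
a,b=[cv2.cvtColor(cv2.imread('pics/'+f),cv2.COLOR_BGR2GRAY).astype(np.float32) for f in('s5a.png','s5.png')]
print(a.shape)
for nm,(x,y,w,h) in dict(cans=(230,60,330,200),finger=(0,0,110,120),panel=(560,20,110,150)).items():
  print(nm,cv2.phaseCorrelate(a[y:y+h,x:x+w],b[y:y+h,x:x+w]))"
```

```text
plate top (array([-0.0278, -0.0232, -0.0175]), np.int64(208))
panel top (array([0.1714, 0.1767, 0.1829]), np.int64(179))
lid (array([-0.0169,  0.0107,  0.0398]), np.int64(690))
lid (array([0.0516, 0.077 , 0.1027]), np.int64(563))
lid (array([0.1133, 0.1425, 0.1726]), np.int64(590))
(456, 798)
cans ((-0.01378503281682697, -0.04326937775464046), 0.6678435007731119)
finger ((0.3217680231706197, -0.0023483665997972025), 0.45873543977737424)
panel ((0.0014955815190589306, -0.028488045885680435), 0.7366555585861206)
```

View pics/s5.png

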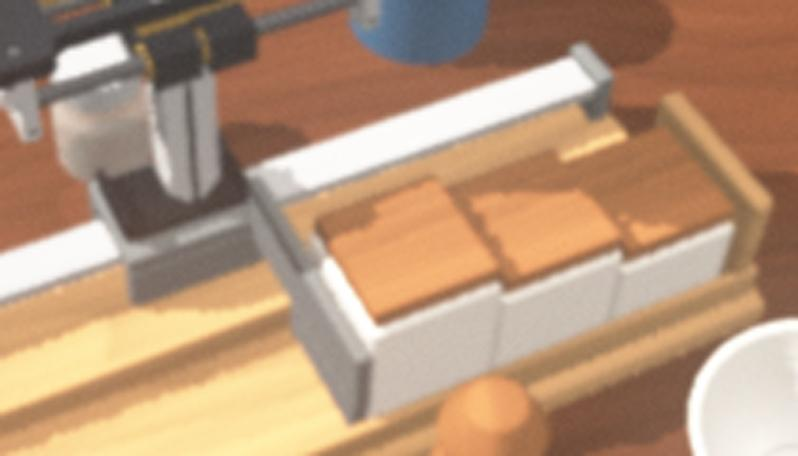

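The canisters and plate did not move while the force rose to 14 N, so the row is snug. Next I lift straight off.

play_rows([
  {"tx": 0, "ty": 0, "tz": -0.002, "roll": 0, "hand": 0},
  {"tx": 0, "ty": 0, "tz": -0.003, "roll": 0, "hand": 0},
  {"tx": 0, "ty": 0, "tz": -0.004, "roll": 0, "hand": 0},
  {"tx": 0, "ty": 0, "tz": -0.015, "roll": 0, "hand": 0},
  {"tx": 0, "ty": 0, "tz": -0.03, "roll": 0, "hand": 0},
  {"tx": 0, "ty": 0, "tz": -0.03, "roll": 0, "hand": 0},
  {"tx": 0, "ty": 0, "tz": -0.03, "roll": 0, "hand": 0},
  {"tx": 0, "ty": 0, "tz": 0, "roll": 0, "hand": 0},
  {"tx": 0, "ty": 0, "tz": 0, "roll": 0, "hand": 0},
])

```text
t: 7.78
eef_pos: [0.5156, 0.0732, 0.1899]
eef_rot: [0.0, 0.993, 0.119, 0.001]
ft_force: [0.2, 0.1, 0.0]
width: 0.002
grip_force: 0.0
```

```bash
python3 m.py;python3 -c "
from h import *
im,d,p=grab('scene');P=pts(d,p);o=np.array([.502517,.116548]);e=np.array([-.23558,.97185]);X=(P[...,:2]-o)@[e[1],-e[0]];Y=(P[...,:2]-o)@e
m=(abs(X)<.012)&(Y>-.07)&(Y<-.04)&(P[...,2]<.1);print('button z',np.median(P[m][:,2]),m.sum(),read_state()['ft_force'])"
```

```text
plate top (array([-0.0279, -0.0235, -0.0155]), np.int64(219))
panel top (array([0.1717, 0.1765, 0.1829]), np.int64(172))
lid (array([-0.017 ,  0.0107,  0.0397]), np.int64(694))
lid (array([0.0519, 0.0769, 0.103 ]), np.int64(562))
lid (array([0.1133, 0.1426, 0.1725]), np.int64(591))
button z 0.0681969138944456 165 [ 0.17893186 -0.03339155  0.02323898]
```

View pics/s5.png

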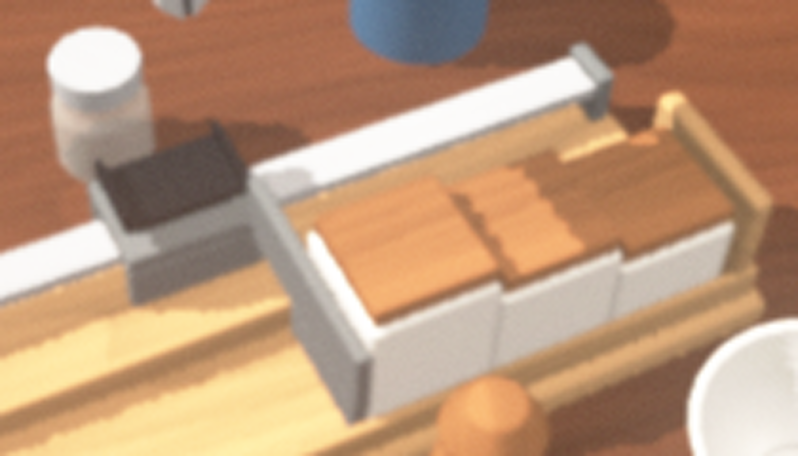

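The button is up (z = 68 mm), the stop is against the row, and the canisters are upright and snug at the panel. The gripper is clear.

```bash
python3 -c "
from h import *
print(arm.hand_in())"
```

```text
the job is handed in; nothing more can be done
None
```

The job is handed in: the three canisters stand upright and snug against the end panel, the stop is locked with its button up, and the mug and salt jar were left alone.

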